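Put the mending and labelling things back in their fitted trays

TASK

Put the stapler, the tape measure, the eraser and the spool of thread away, each into the shallow tray that is made to its size and shape: stapler and tape measure lengthwise in theirs, all four flat on the cork inside the rim and centred, the spool standing upright. Leave the note block where it lies.

Things in the scene. Friction and masses are not known exactly. Their poses are not given: they have to be found in the camera images.
- stapler: dark blue desk stapler standing on its base, 34 x 128 x 47 mm (x, y, z); origin at the centre of the underside, long axis = own y, narrow sides face own x. Closed and rigid; base 34 mm wide from 0 to 7 mm up, upper arm 30 mm wide from 22 to 47 mm up. 0.16 kg
- tape_measure: yellow steel tape measure with a black disc on top, lying flat, 61 x 78 x 31 mm (x, y, z) with the steel end lip that sticks out at the -y end; origin at the centre of the underside of that outline. The solid case runs from -30 to 30 mm in x and from -29 to 39 mm in y. 0.19 kg
- eraser: small blue and white block eraser lying flat, 22 x 50 x 12 mm (x, y, z); origin at the centre of the underside, long axis = own y. 0.02 kg
- spool: small upright spool of blue thread, 25 mm across and 40 mm tall; origin at the centre of the underside, z up its axis. Flanges 24 mm across from 0 to 7 mm and from 34 to 40 mm up, a waist 16 mm across between them; held by the upper flange alone it can tip over between the fingers, so grip both flanges. 0.02 kg
- stapler_tray: long narrow shallow tray. Fixed. Cork floor 2 mm thick, its upper face 2 mm above the work surface; white rim 4 mm wide, its top 4.5 mm above the work surface (2.5 mm above the cork). Origin: centre of the underside, z up; inside 50 x 144 mm (x, y), outside 58 x 152 mm
- measure_tray: big, nearly square shallow tray, the largest in width. Fixed. Cork floor 2 mm thick, its upper face 2 mm above the work surface; white rim 4 mm wide, its top 4.5 mm above the work surface (2.5 mm above the cork). Origin: centre of the underside, z up; inside 77 x 94 mm (x, y), outside 85 x 102 mm
- eraser_tray: small oblong shallow tray. Fixed. Cork floor 2 mm thick, its upper face 2 mm above the work surface; white rim 4 mm wide, its top 4.5 mm above the work surface (2.5 mm above the cork). Origin: centre of the underside, z up; inside 38 x 66 mm (x, y), outside 46 x 74 mm
- spool_tray: small round shallow tray. Fixed. Cork floor 2 mm thick, its upper face 2 mm above the work surface; white rim 4 mm wide, its top 4.5 mm above the work surface (2.5 mm above the cork). Origin: centre of the underside, z up; inside 41 mm across, outside 49 mm
- note_block: bystander: yellow block of sticky notes, 69 x 69 x 22 mm, lying loose among the things; origin at the centre of the underside
- fizz_maker: fixed obstacle, not part of the job: tall cream sparkling-water maker left of the work, 0.44 m high; go round its front, not through it. Origin at the centre of the underside; 10 mm high drip tray from -145 to -30 mm in own x, tower and head above from -81 to 124 mm, 62 mm either side in y. (Right of the work a white printer, 0.15 m high, fills x over 0.45 m, y under -0.46 m.)
Mind the look-alikes: they are no part of the job. Leave any green, turquoise or yellow look-alike of the spool_tray alone.

How it is judged:
By the outcome, as a careful person would: the job done as asked, in the order asked, and still so for the second after the job is handed in, with the robot touching nothing.
It also fails if it takes over 128 s, if anything falls off the work surface, if the arm or the gripper's body presses on something with over 40 N, if the wrist force passes 120 N, or if a joint passes its speed limit or range.

ROBOT

A 6-joint arm with a two-finger parallel gripper is mounted at the origin on a cart in front of the work surface, level with it; the furniture and walls round the work are solid. World frame = base frame: x ahead of the robot, y to its left, z up, the work surface at z = 0. Lengths are in m, angles in rad, forces in N, time in s.
With the tool pointing down it reaches from about 0.275 to 0.975 m from the base axis. Payload 8.4 kg.
Tool frame: the origin (TCP) lies midway between the tips of the shut fingers; the grasp point (between the pads) lies robot.grip_point_offset behind it (robot.grip_point_offset is the distance from the TCP to the grasp point, in m); z points along the fingers, y is the line along which they close (so a half turn about z gives the same grasp; the last joint's range is limited). The gripper opens to 92 mm and grips with 3 to 60 N. Pads are 20 mm wide; open, the fingers measure 128 mm over their backs; the gripper's body (75 mm by 189 mm) begins 69 mm behind the grasp point.
Start: joints at [-1.108, 0.353, 1.633, -0, 1.155, -0.002], TCP at [0.28, -0.559, 0.215] pointing down, gripper open.
Joint ranges: [-2.63, 2.63], [-0.92, 2.1], [0.06, 2.66], [-1.3, 4.44], [0, 2.69], [-3.02, 3.02]. Speed limits (rad/s): [2.22, 2.22, 2.79, 3.14, 3.14, 3.14].

INTERFACE

Orientations are given as a unit quaternion [w, x, y, z].
In Python, from rig import status, viewer, hand_in, robot gives the robot as it stands.
- The arm moves only by the tool servo_tool, never from a script. Its argument "plan" is a list of rows, each an object of numbers: "x", "y", "z": the shift along the tool's x, y, z scaled (see below); "twist": the turn about the tool's z scaled (see below); "jaw": the finger opening in mm, from 0 to 91.9. In form: [{"x": .., "y": .., "z": .., "twist": .., "jaw": ..}, ...]. A call has 1 to 5 rows; each row shifts and turns the commanded pose from where the row before left it, along the tool's axes as they then stand; what a row does not reach is not made up. The controller multiplies each number of a shift by 50 mm and each number of a turn by 6 degrees. A row lasts 1/8 s, in which the tool goes at most 62.5 mm and 10.7 degrees, less where a joint would pass 70% of its speed; a pose out of reach is approached as far as the arm can. A call with a number of a shift or a turn outside -1 to 1 is refused whole. A call with a gripper value outside its range is refused whole. The fingers move at their own pace and stop on an object; "squeeze" is the grip in N (left out, the last holds). Time passes only in rows, so rows that do not move let the fingers close. It gives the time, the measured TCP pose, the force, the opening and the grip force at its end, in the units of the state.
- status.read_state(): the state, without advancing time (a new reading comes with each control period).
- viewer.read_camera(name): name is "scene" or "top" or "wrist"; returns a dict with "color" (420x560x3 uint8, red, green, blue), "fx", "fy", "cx", "cy" (pixels), "dist" ([k1, k2, p1, p2, k3] as OpenCV has them; the pictures are not rectified), "world_from_camera" (4x4, takes a point from camera to world coordinates). Camera axes: x right, y up, looking along -z (the intrinsics and any distortion apply to the point x, -y, -z); pixel columns grow to the right and rows downward; lengths in m; the calibration is good to about 2 mm. A picture is of the moment at which its call begins. There is no depth.
- hand_in(): hands the job in; it is judged then, once.
The state is a dict: "time_s": time; "qpos": joint angles; "qd": joint speeds; "effort": joint torques, N m; "eef_pos": TCP position; "eef_rot": TCP orientation; "force": force on the tool from outside, world axes, zero at the start; "moment": the same for the moment, N m; "gripper_width": finger opening in m; "gripper_force": force on a finger pad.
Only numpy, scipy, OpenCV 4.12 (cv2) and the standard library are available. Lean on these libraries where they do the work, as an engineer would, in place of code of your own. Each camera call takes 0.05 s, during which the arm holds its last target. There are 200 camera calls.

## Working session

There is one attempt and no reset: what is moved stays moved. The work goes in short steps, Python scripts to look and compute and a tool call to move; the robot and the scene stay as the last step left them, time stands still between calls to the robot, and variables do not carry over. Pictures are saved under pics/ and viewed, at most 14 in all, crops included, and the job is handed in when it is done.

Besides the shell and the picture viewer there is one more tool, called after "Call:" as a command line: name --argument value ..., lists and objects as JSON in quotes. servo_tool: Moves the arm, as the interface text tells. Shifts and turns lie within -1 to 1; 1 stands for 50 mm of shift or 6 degrees of turn. Its arguments: {"type":"object","properties":{"plan":{"type":"array","items":{"type":"object","properties":{"x":{"type":"number"},"y":{"type":"number"},"z":{"type":"number"},"twist":{"type":"number"},"jaw":{"type":"number"}}}},"squeeze":{"type":"number"}},"required":["plan"]}

```bash
ls; mkdir -p pics
python3 - <<'E'
from rig import status, viewer, robot
import cv2,json,numpy as np
s=status.read_state();print(s); print([a for a in dir(robot) if a[0]!='_'], robot.grip_point_offset)
for n in("scene","top","wrist"):
    c=viewer.read_camera(n);cv2.imwrite(f"pics/{n}0.png",c["color"][...,::-1])
    print(n,c["fx"],c["fy"],c["cx"],c["cy"],c["dist"],np.round(c["world_from_camera"],4).tolist())
E
```

```text
pics
{'time_s': 0.0, 'qpos': array([-1.10841859e+00,  3.53659938e-01,  1.63413034e+00,  2.05640638e-05,
        1.15517606e+00, -2.38731362e-03]), 'qd': array([ 0.00059399, -0.00046622,  0.00067291,  0.00120043, -0.00112064,
        0.00077165]), 'effort': array([-4.53970250e-03, -5.93854308e+01, -3.34216440e+01,  6.93743373e-02,
        2.36596103e-02, -1.42372110e-04]), 'eef_pos': array([ 0.27992782, -0.55825972,  0.21385795]), 'eef_rot': array([-6.70901472e-04,  9.73121198e-01,  2.30292557e-01, -1.47425585e-04]), 'force': array([ 0.01378787,  0.23898958, -0.05373515]), 'moment': array([0.04358288, 0.01920074, 0.04760507]), 'gripper_force': 0.0, 'gripper_width': 0.0919252106630364}
['PlanningError', 'grip_point_offset'] 0.0187
scene 470.3861623201802 470.3861623201802 272.3149456514224 205.6278434655437 [-0.15113483  0.          0.          0.          0.        ] [[0.7375, 0.2548, -0.6255, -0.244], [-0.6753, 0.2888, -0.6786, -1.0057], [0.0077, 0.9229, 0.385, 0.5527], [0.0, 0.0, 0.0, 1.0]]
top 524.5196628915734 524.5196628915734 282.4953507228948 212.53526145206342 [-0.05191508  0.          0.          0.          0.        ] [[-0.0265, 0.989, -0.1456, 0.3604], [-0.9994, -0.0295, -0.0185, -0.1367], [-0.0226, 0.1451, 0.9892, 1.3831], [0.0, 0.0, 0.0, 1.0]]
wrist 310.6367375803682 310.6367375803682 279.40389070044563 205.80811681810837 [0.01095499 0.         0.         0.         0.        ] [[0.4484, 0.8606, 0.2416, 0.3476], [-0.8938, 0.432, 0.1201, -0.5237], [-0.001, -0.2698, 0.9629, 0.3842], [0.0, 0.0, 0.0, 1.0]]
```

View pics/top0.png

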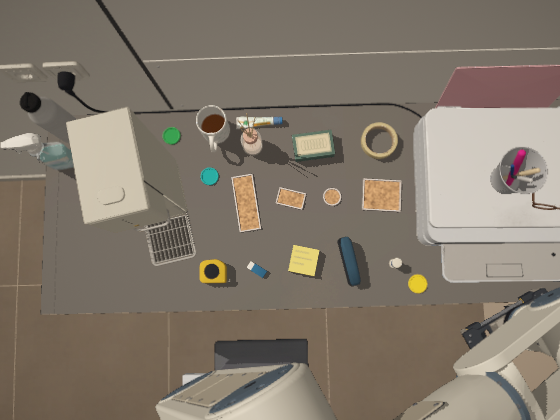

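View pics/scene0.png

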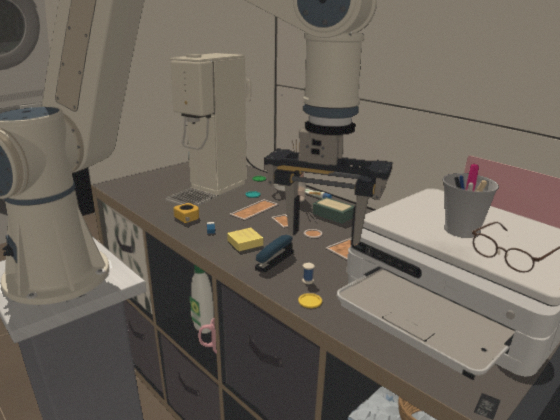

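The top view shows the stapler (349,261), tape (212,271), eraser (257,269), spool (396,263) and note block (304,261). The trays are at: stapler (246,203), eraser (291,198), spool (332,197), measure (382,195). The green, turquoise and yellow discs are the decoys.

```bash
cat > h.py <<'E'
import numpy as np, cv2
from rig import status, viewer, robot
from scipy.spatial.transform import Rotation as Ro
def cam(n,save=None):
    c=viewer.read_camera(n)
    if save: cv2.imwrite(f"pics/{save}.png",c["color"][...,::-1])
    return c
def cast(c,uv,z):
    K=np.array([[c["fx"],0,c["cx"]],[0,c["fy"],c["cy"]],[0,0,1]])
    p=cv2.undistortPoints(np.float64(uv).reshape(-1,1,2),K,np.array(c["dist"])).reshape(-1,2)
    T=np.array(c["world_from_camera"]); d=np.c_[p[:,0],-p[:,1],-np.ones(len(p))]@T[:3,:3].T
    return T[:3,3]+d*((z-T[2,3])/d[:,2])[:,None]
def proj(c,P):
    K=np.array([[c["fx"],0,c["cx"]],[0,c["fy"],c["cy"]],[0,0,1]])
    T=np.array(c["world_from_camera"]); q=(np.atleast_2d(P)-T[:3,3])@T[:3,:3]*[1,-1,-1]
    return cv2.projectPoints(q.reshape(-1,1,3),np.zeros(3),np.zeros(3),K,np.array(c["dist"]))[0].reshape(-1,2)
def mask(c,lo,hi):
    return cv2.inRange(cv2.cvtColor(c["color"],cv2.COLOR_RGB2HSV),np.array(lo),np.array(hi))
def rects(c,m,z,amin=30,k=3):
    m=cv2.morphologyEx(m,cv2.MORPH_CLOSE,np.ones((k,k),np.uint8))
    for q in cv2.findContours(m,cv2.RETR_EXTERNAL,cv2.CHAIN_APPROX_NONE)[0]:
        if cv2.contourArea(q)<amin: continue
        uv=q.reshape(-1,2); P=cast(c,uv,z)[:,:2]*1000
        (x,y),(w,h),a=cv2.minAreaRect(P.astype(np.float32))
        if w>h: w,h,a=h,w,a+90   # a+90 = direction of long side
        print("px",uv.mean(0).round().astype(int),"mm %.1f %.1f size %.1f x %.1f long-axis %.1f deg"%(x,y,w,h,(a+90)%180))
def pose():
    s=status.read_state(); q=s["eef_rot"]; R=Ro.from_quat([q[1],q[2],q[3],q[0]]).as_matrix()
    return s,np.array(s["eef_pos"]),R
E
python3 - <<'E'
from h import *
c=cam("top")
print("cork");rects(c,mask(c,(5,70,90),(20,200,255)),.002)
print("blue dark");rects(c,mask(c,(95,90,0),(125,255,255)),.0,20)
print("yellow");rects(c,mask(c,(21,120,100),(35,255,255)),.022,30)
h=cv2.cvtColor(c["color"],cv2.COLOR_RGB2HSV)
for u in[(396,263),(349,261),(212,271),(205,278),(261,271),(252,266),(304,261),(382,195),(332,197)]:print(u,h[u[1],u[0]],c["color"][u[1],u[0]])
s,p,R=pose();print(R.round(3))
E
```

```text
cork
px [544 207] mm 559.0 -809.7 size 13.0 x 53.3 long-axis 78.8 deg
px [332 196] mm 604.4 -244.2 size 37.4 x 38.0 long-axis 177.8 deg
px [290 198] mm 602.5 -132.9 size 37.5 x 65.8 long-axis 74.1 deg
px [381 195] mm 604.2 -376.1 size 77.0 x 94.0 long-axis 85.2 deg
px [196 330] mm 349.7 23.4 size 633.0 x 1296.6 long-axis 89.2 deg
px [246 203] mm 594.0 -13.0 size 50.2 x 144.3 long-axis 7.9 deg
px [528 172] mm 654.7 -775.9 size 13.4 x 62.6 long-axis 101.3 deg
px [376 141] mm 755.0 -378.0 size 97.8 x 101.3 long-axis 177.1 deg
px [253 129] mm 798.9 -34.5 size 58.4 x 83.1 long-axis 141.2 deg
blue dark
px [258 270] mm 412.4 -43.6 size 21.3 x 36.6 long-axis 56.7 deg
px [350 261] mm 431.7 -284.3 size 28.2 x 125.5 long-axis 11.5 deg
px [278 120] mm 820.8 -103.9 size 17.1 x 19.3 long-axis 88.1 deg
yellow
px [417 283] mm 367.0 -452.5 size 47.8 x 48.2 long-axis 42.3 deg
px [213 272] mm 414.4 74.3 size 59.4 x 71.0 long-axis 88.6 deg
px [304 260] mm 434.0 -162.5 size 67.4 x 67.5 long-axis 167.0 deg
(396, 263) [ 19  39 221] [221 209 187]
(349, 261) [101 104  98] [58 83 98]
(212, 271) [150   6  45] [45 44 45]
(205, 278) [ 23 194 217] [217 178  52]
(261, 271) [101 152 134] [ 54 105 134]
(252, 266) [ 20  26 227] [227 219 204]
(304, 261) [ 25 121 231] [231 212 121]
(382, 195) [ 15 122 188] [188 144  98]
(332, 197) [ 15 118 209] [209 162 112]
[[ 0.894  0.448 -0.   ]
 [ 0.448 -0.894  0.001]
 [ 0.    -0.001 -1.   ]]
```

```bash
cat >> h.py <<'E'
def plan(*wps,jaw=None,step=50.):
    """waypoints (x,y,z mm, tool-x heading deg); prints rows for servo_tool"""
    s,p,R=pose(); p=p*1000; yaw=np.degrees(np.arctan2(R[1,0],R[0,0]))
    print("t %.1f at"%s["time_s"],p.round(1),"yaw %.1f"%yaw,"q6 %.2f"%s["qpos"][5])
    for x,y,z,a in wps:
        d=np.array([x,y,z])-p; da=(a-yaw+180)%360-180
        n=max(1,int(np.ceil(max(np.linalg.norm(d)/step,abs(da)/6)-.02)))
        for i in range(n):
            t=np.radians(yaw+da*i/n); u=np.array([np.cos(t),np.sin(t)]); v=np.array([np.sin(t),-np.cos(t)])
            print("{x:%.3f y:%.3f z:%.3f twist:%.3f}"%(d[:2]@u/n/50,d[:2]@v/n/50,-d[2]/n/50,-da/n/6))
        p=p+d; yaw=a; print("--")
E
python3 - <<'E'
from h import *
c=cam("top")
print(cast(c,[(133,108),(147,213),(85,222),(70,120)],.44).round(3)[:,:2].tolist())
print(cast(c,[(147,222),(187,216),(195,260),(153,265)],.01).round(3)[:,:2].tolist())
plan((428,-283,150,11.5))
E
```

```text
[[0.708, 0.159], [0.506, 0.13], [0.492, 0.245], [0.689, 0.281]]
[[0.548, 0.251], [0.561, 0.143], [0.443, 0.122], [0.433, 0.234]]
t 0.2 at [ 280.1 -558.5  214.2] yaw 26.6 q6 -0.00
{x:0.731 y:-0.514 z:0.184 twist:0.360}
{x:0.711 y:-0.541 z:0.184 twist:0.360}
{x:0.690 y:-0.568 z:0.184 twist:0.360}
{x:0.668 y:-0.593 z:0.184 twist:0.360}
{x:0.645 y:-0.618 z:0.184 twist:0.360}
{x:0.621 y:-0.642 z:0.184 twist:0.360}
{x:0.597 y:-0.665 z:0.184 twist:0.360}
--
```

Call:
servo_tool --plan '[{"x": 0.73, "y": -0.51, "z": 0.18, "twist": 0.36, "jaw": 91}, {"x": 0.71, "y": -0.54, "z": 0.18, "twist": 0.36, "jaw": 91}, {"x": 0.69, "y": -0.57, "z": 0.18, "twist": 0.36, "jaw": 91}, {"x": 0.67, "y": -0.59, "z": 0.18, "twist": 0.36, "jaw": 91}, {"x": 0.65, "y": -0.62, "z": 0.18, "twist": 0.36, "jaw": 91}]'

```text
time_s: 0.88
eef_pos: [0.3867, -0.3608, 0.1694]
eef_rot: [0.0, 0.991, 0.137, 0.0]
force: [-0.9, -0.5, 1.2]
gripper_width: 0.0911
gripper_force: 0.0
```

Call:
servo_tool --plan '[{"x": 0.62, "y": -0.64, "z": 0.18, "twist": 0.36, "jaw": 91}, {"x": 0.6, "y": -0.67, "z": 0.18, "twist": 0.36, "jaw": 91}, {"x": 0, "y": 0, "z": 0, "twist": 0, "jaw": 91}]'

```text
time_s: 1.25
eef_pos: [0.429, -0.2808, 0.151]
eef_rot: [-0.001, 0.995, 0.102, -0.0]
force: [0.3, 0.1, -0.0]
gripper_width: 0.0911
gripper_force: 0.0
```

Run:
```python
from h import *
plan((428,-283,150,11.5))
c=cam("wrist","w1")
for z in(0,.047):rects(c,mask(c,(95,90,0),(125,255,255)),z,200)
```

```text
t 1.2 at [ 429.  -280.8  151. ] yaw 11.7 q6 0.78
{x:-0.029 y:0.039 z:0.020 twist:0.032}
--
px [ 46 164] mm 409.3 -38.9 size 27.3 x 40.8 long-axis 56.0 deg
px [ 46 164] mm 423.1 -71.9 size 23.3 x 34.8 long-axis 56.0 deg
```

View pics/w1.png

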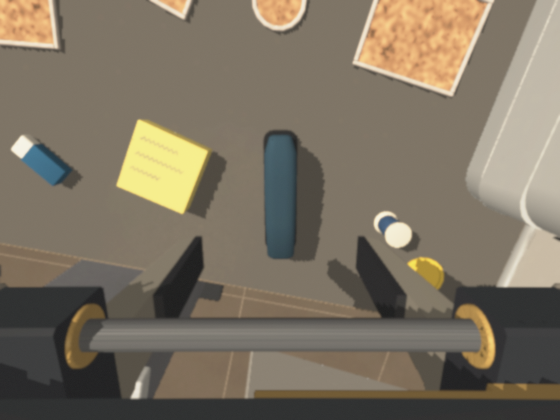

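The stapler lies at (281,195), nearly aligned with the tool. The note block is left of it at (165,167), the spool right at (392,230).

Run:
```python
from h import *
c=cam("wrist");h=cv2.cvtColor(c["color"],cv2.COLOR_RGB2HSV)
print(h[195,255:310:4].tolist())
m=mask(c,(92,75,30),(120,255,255)); m[:,:225]=0;m[:,340:]=0;m[270:]=0
for z in(.04,.047):rects(c,m,z,200)
m2=mask(c,(95,100,40),(125,255,255)); 
for z in(.0,.012):rects(c,m2,z,200)
# spool, top disc
m3=mask(c,(10,10,170),(30,70,255));m3[:,:365]=0;m3[:,420:]=0
for z in(.04,):rects(c,m3,z,80,1)
```

```text
[[17, 53, 131], [18, 53, 129], [90, 19, 95], [98, 79, 100], [98, 78, 98], [98, 76, 97], [99, 81, 97], [99, 80, 96], [99, 77, 89], [99, 77, 76], [20, 24, 65], [18, 42, 79], [18, 42, 79], [21, 43, 78]]
px [278 194] mm 432.4 -279.6 size 26.5 x 115.5 long-axis 10.9 deg
px [278 194] mm 434.2 -279.3 size 25.8 x 112.6 long-axis 10.9 deg
px [ 45 164] mm 409.2 -38.7 size 26.9 x 40.1 long-axis 55.5 deg
px [ 45 164] mm 412.7 -47.2 size 25.9 x 38.6 long-axis 55.5 deg
px [396 234] mm 420.9 -398.1 size 25.0 x 26.1 long-axis 16.8 deg
px [381 218] mm 432.5 -379.3 size 15.2 x 22.5 long-axis 147.1 deg
px [392  75] mm 556.7 -351.8 size 3.1 x 49.6 long-axis 84.8 deg
px [369  15] mm 594.8 -319.7 size 4.1 x 23.6 long-axis 175.3 deg
```

Run:
```python
from h import *
c=cam("wrist")
print(cast(c,[(281,130),(264,132),(298,132)],.0).round(4).tolist(),cast(c,[(281,136)],.047).round(4).tolist())
print(cast(c,[(281,258)],.0).round(4).tolist(),cast(c,[(281,258)],.047).round(4).tolist())
g=cv2.cvtColor(c["color"],cv2.COLOR_RGB2GRAY); cv2.imwrite("pics/w1c.png",cv2.resize(c["color"][115:275,230:330,::-1],(500,600)*1,interpolation=cv2.INTER_CUBIC) if 0 else cv2.resize(c["color"][120:270,230:330,::-1],None,fx=4,fy=4,interpolation=cv2.INTER_CUBIC))
```

```text
[[0.4923, -0.2712, 0.0], [0.4869, -0.2548, 0.0], [0.4938, -0.2883, 0.0]] [[0.4889, -0.2716, 0.047]]
[[0.3547, -0.2997, 0.0]] [[0.3763, -0.2949, 0.047]]
```

View pics/w1c.png

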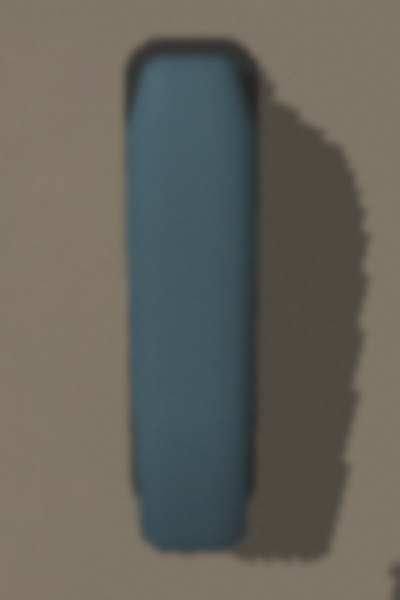

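The crop shows the base's front end at row 130 and the upper arm spanning cols 263-293, so the stapler's centre is about (430,-281.5) at 11°.

Run:
```python
from h import *
plan((430,-281.3,60,11),(430,-281.3,12,11))
```

```text
t 1.4 at [ 428.5 -283.8  151.8] yaw 11.6 q6 0.78
{x:0.020 y:-0.021 z:0.918 twist:0.046}
{x:0.020 y:-0.022 z:0.918 twist:0.046}
--
{x:0.000 y:0.000 z:0.960 twist:0.000}
--
```

Call:
servo_tool --plan '[{"x": 0.02, "y": -0.02, "z": 0.92, "twist": 0.05, "jaw": 70}, {"x": 0.02, "y": -0.02, "z": 0.92, "twist": 0.05, "jaw": 70}, {"z": 0.6, "jaw": 70}, {"z": 0.36, "jaw": 70}, {"jaw": 50}]' --squeeze 25

```text
$.plan[2]: bad value
```

Call:
servo_tool --plan '[{"jaw": 20}, {"jaw": 20}, {"jaw": 20}, {"jaw": 20}]'

```text
$.plan[0]: bad value
```

All keys are required in each row.

Call:
servo_tool --plan '[{"x": 0.02, "y": -0.02, "z": 0.92, "twist": 0.05, "jaw": 70}, {"x": 0.02, "y": -0.02, "z": 0.92, "twist": 0.05, "jaw": 70}, {"x": 0, "y": 0, "z": 0.6, "twist": 0, "jaw": 70}, {"x": 0, "y": 0, "z": 0.36, "twist": 0, "jaw": 70}, {"x": 0, "y": 0, "z": 0, "twist": 0, "jaw": 50}]' --squeeze 25

```text
time_s: 2.02
eef_pos: [0.4289, -0.2815, 0.0106]
eef_rot: [-0.001, 0.996, 0.094, -0.001]
force: [-0.1, 0.4, 0.0]
gripper_width: 0.0619
gripper_force: 0.0
```

Call:
servo_tool --plan '[{"x": 0, "y": 0, "z": 0, "twist": 0, "jaw": 20}, {"x": 0, "y": 0, "z": 0, "twist": 0, "jaw": 20}, {"x": 0, "y": 0, "z": 0, "twist": 0, "jaw": 20}, {"x": 0, "y": 0, "z": 0, "twist": 0, "jaw": 20}]'

```text
time_s: 2.52
eef_pos: [0.4305, -0.281, 0.0122]
eef_rot: [0.0, 0.995, 0.095, 0.0]
force: [-0.3, 0.2, 5.6]
gripper_width: 0.0281
gripper_force: 25.0
```

Run:
```python
from h import *
plan((430,-281,110,11),(594,-13,110,7.9))
```

```text
t 2.5 at [ 430.5 -281.    12.2] yaw 10.9 q6 0.80
{x:-0.005 y:-0.001 z:-0.978 twist:-0.006}
{x:-0.005 y:-0.001 z:-0.978 twist:-0.006}
--
{x:0.606 y:-0.662 z:-0.000 twist:0.074}
{x:0.601 y:-0.667 z:-0.000 twist:0.074}
{x:0.596 y:-0.672 z:-0.000 twist:0.074}
{x:0.591 y:-0.676 z:-0.000 twist:0.074}
{x:0.585 y:-0.681 z:-0.000 twist:0.074}
{x:0.580 y:-0.685 z:-0.000 twist:0.074}
{x:0.575 y:-0.690 z:-0.000 twist:0.074}
--
```

Call:
servo_tool --plan '[{"x": 0, "y": 0, "z": -0.6, "twist": 0, "jaw": 20}, {"x": 0, "y": 0, "z": -0.9, "twist": 0, "jaw": 20}, {"x": 0, "y": 0, "z": -0.46, "twist": 0, "jaw": 20}, {"x": 0.61, "y": -0.66, "z": 0, "twist": 0.07, "jaw": 20}, {"x": 0.6, "y": -0.67, "z": 0, "twist": 0.07, "jaw": 20}]'

```text
time_s: 3.15
eef_pos: [0.4776, -0.2036, 0.1101]
eef_rot: [0.0, 0.996, 0.087, 0.0]
force: [0.5, -0.3, -2.0]
gripper_width: 0.0286
gripper_force: 25.0
```

Call:
servo_tool --plan '[{"x": 0.6, "y": -0.67, "z": 0, "twist": 0.08, "jaw": 20}, {"x": 0.59, "y": -0.68, "z": 0, "twist": 0.08, "jaw": 20}, {"x": 0.59, "y": -0.68, "z": 0, "twist": 0.07, "jaw": 20}, {"x": 0.58, "y": -0.68, "z": 0, "twist": 0.07, "jaw": 20}, {"x": 0.57, "y": -0.69, "z": 0, "twist": 0.07, "jaw": 20}]'

```text
time_s: 3.78
eef_pos: [0.5952, -0.0116, 0.1094]
eef_rot: [0.0, 0.998, 0.069, -0.0]
force: [0.4, -0.7, -1.1]
gripper_width: 0.0288
gripper_force: 25.0
```

Call:
servo_tool --plan '[{"x": 0, "y": 0, "z": 0, "twist": 0, "jaw": 20}, {"x": 0, "y": 0, "z": 0, "twist": 0, "jaw": 20}]'

```text
time_s: 4.03
eef_pos: [0.594, -0.0132, 0.1092]
eef_rot: [0.0, 0.998, 0.069, -0.001]
force: [-1.1, -0.7, -2.3]
gripper_width: 0.0283
gripper_force: 25.0
```

Run:
```python
from h import *
c=cam("wrist","w2")
plan((594,-13,60,7.9),(594,-13,15,7.9))
print("cork");rects(c,mask(c,(5,70,90),(20,200,255)),.002,300)
c=cam("top","t2")
```

```text
t 4.1 at [593.8 -13.7 109.2] yaw 7.8 q6 1.41
{x:0.005 y:-0.014 z:0.985 twist:-0.009}
--
{x:0.000 y:0.000 z:0.900 twist:-0.000}
--
cork
px [297 393] mm 383.9 -60.8 size 21.9 x 414.5 long-axis 98.2 deg
px [207 335] mm 440.4 41.7 size 15.5 x 78.6 long-axis 0.9 deg
px [352 335] mm 460.9 -106.8 size 17.4 x 81.1 long-axis 14.8 deg
px [525 227] mm 602.2 -244.7 size 38.9 x 39.2 long-axis 97.9 deg
px [410 213] mm 601.3 -133.2 size 38.6 x 66.0 long-axis 74.7 deg
px [283 136] mm 649.9 -5.6 size 30.1 x 49.6 long-axis 97.2 deg
px [355   4] mm 760.6 -49.2 size 8.2 x 35.0 long-axis 97.8 deg
```

View pics/w2.png

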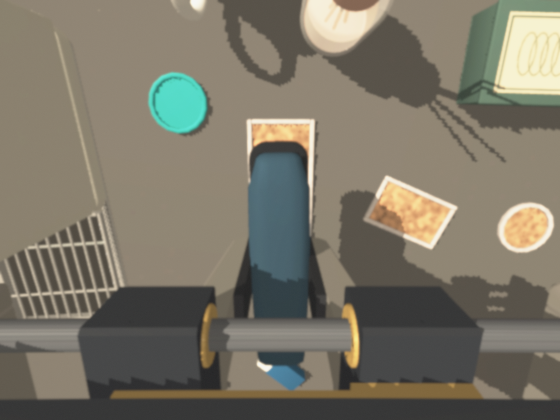

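The stapler is held straight over its tray, with the visible cork end at (281,136) in line with it; the tray measures match the top camera.

Call:
servo_tool --plan '[{"x": 0, "y": -0.01, "z": 0.8, "twist": 0, "jaw": 20}, {"x": 0, "y": 0, "z": 0.7, "twist": 0, "jaw": 20}, {"x": 0, "y": 0, "z": 0.3, "twist": 0, "jaw": 20}, {"x": 0, "y": 0, "z": 0.08, "twist": 0, "jaw": 20}, {"x": 0, "y": 0, "z": 0, "twist": 0, "jaw": 20}]'

```text
time_s: 4.75
eef_pos: [0.5953, -0.0129, 0.0164]
eef_rot: [0.0, 0.998, 0.068, 0.0]
force: [-0.4, -0.5, -1.7]
gripper_width: 0.0284
gripper_force: 25.0
```

Run:
```python
from h import *
plan((594,-13,14,7.9)); print(status.read_state()["force"])
```

```text
t 4.8 at [595.3 -12.9  16.4] yaw 7.8 q6 1.41
{x:-0.026 y:-0.001 z:0.047 twist:-0.012}
--
[-0.44970973 -0.52527913 -1.68295207]
```

Not touching yet; lower 2.5 mm, release, and rise.

Call:
servo_tool --plan '[{"x": -0.02, "y": 0, "z": 0.05, "twist": 0, "jaw": 20}, {"x": 0, "y": 0, "z": 0, "twist": 0, "jaw": 20}, {"x": 0, "y": 0, "z": 0, "twist": 0, "jaw": 45}, {"x": 0, "y": 0, "z": 0, "twist": 0, "jaw": 45}, {"x": 0, "y": 0, "z": 0, "twist": 0, "jaw": 45}]'

```text
time_s: 5.38
eef_pos: [0.5936, -0.0127, 0.013]
eef_rot: [-0.0, 0.998, 0.068, -0.0]
force: [-0.1, 0.4, -0.7]
gripper_width: 0.0453
gripper_force: 0.0
```

Call:
servo_tool --plan '[{"x": 0, "y": 0, "z": -0.5, "twist": 0, "jaw": 45}, {"x": 0, "y": 0, "z": -0.9, "twist": 0, "jaw": 45}, {"x": 0, "y": 0, "z": -0.9, "twist": 0, "jaw": 60}, {"x": 0, "y": 0, "z": -0.6, "twist": 0, "jaw": 91}, {"x": 0, "y": 0, "z": 0, "twist": 0, "jaw": 91}]'

```text
time_s: 6.0
eef_pos: [0.5953, -0.0127, 0.1605]
eef_rot: [0.0, 0.998, 0.068, 0.002]
force: [-0.0, 0.5, -0.3]
gripper_width: 0.0732
gripper_force: 0.0
```

Run:
```python
from h import *
c=cam("wrist","w3"); a=c["color"]
cv2.imwrite("pics/w3c.png",cv2.resize(a[60:330,200:360,::-1],None,fx=2.2,fy=2.2))
# inner rim corners guess: white mask of the tray
rects(c,mask(c,(0,0,175),(179,60,255)),.0045,200,3)
plan((414,74,150,88.6))
```

```text
px [489 213] mm 602.7 -242.4 size 49.1 x 50.8 long-axis 95.6 deg
px [390 200] mm 601.8 -132.6 size 47.1 x 75.5 long-axis 74.5 deg
px [268 172] mm 593.4 -12.9 size 58.3 x 152.4 long-axis 7.7 deg
px [511  68] mm 746.7 -218.1 size 48.4 x 90.9 long-axis 95.9 deg
px [213  18] mm 751.1 71.1 size 12.0 x 25.6 long-axis 0.8 deg
px [327  34] mm 750.7 -37.1 size 50.3 x 63.8 long-axis 81.7 deg
px [196  11] mm 752.8 87.6 size 12.9 x 23.5 long-axis 3.9 deg
t 6.0 at [594.1 -12.7 158.7] yaw 7.9 q6 1.41
{x:-0.238 y:-0.158 z:0.012 twist:-0.961}
{x:-0.221 y:-0.181 z:0.012 twist:-0.961}
{x:-0.202 y:-0.202 z:0.012 twist:-0.961}
{x:-0.180 y:-0.222 z:0.012 twist:-0.961}
{x:-0.157 y:-0.239 z:0.012 twist:-0.961}
{x:-0.132 y:-0.253 z:0.012 twist:-0.961}
{x:-0.106 y:-0.265 z:0.012 twist:-0.961}
{x:-0.079 y:-0.274 z:0.012 twist:-0.961}
{x:-0.051 y:-0.281 z:0.012 twist:-0.961}
{x:-0.023 y:-0.285 z:0.012 twist:-0.961}
{x:0.006 y:-0.286 z:0.012 twist:-0.961}
{x:0.035 y:-0.283 z:0.012 twist:-0.961}
{x:0.063 y:-0.279 z:0.012 twist:-0.961}
{x:0.091 y:-0.271 z:0.012 twist:-0.961}
--
```

View pics/w3c.png

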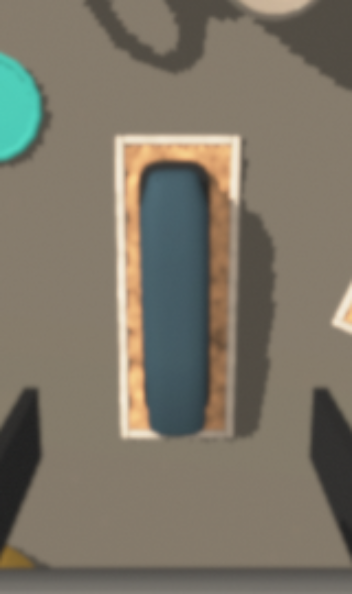

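Run:
```python
from h import *
c=cam("wrist"); h=cv2.cvtColor(c["color"],cv2.COLOR_RGB2HSV)
rects(c,mask(c,(92,60,20),(120,255,255))*(np.indices((420,560))[1]<320),.047,400)
t=np.radians(7.8); u=np.array([np.cos(t),np.sin(t)]); v=np.array([-u[1],u[0]])
for s in(-40,0,40):
  L=np.arange(-34,34.1,1.); P=np.c_[np.array([594,-13])+s*u+L[:,None]*v,np.full(len(L),2.)]/1000
  uv=proj(c,P).round().astype(int); print(s," ".join("%d:%d/%d"%(l,*h[b,a][1:]) for l,(a,b) in zip(L,uv)))
```

```text
px [279 195] mm 597.9 -11.5 size 25.7 x 114.7 long-axis 8.5 deg
-40 -34:44/81 -33:44/82 -32:44/82 -31:43/88 -30:47/113 -29:49/145 -28:51/159 -27:57/156 -26:77/146 -25:77/146 -24:106/142 -23:119/146 -22:122/150 -21:123/153 -20:123/153 -19:123/149 -18:121/133 -17:98/96 -16:4/57 -15:4/57 -14:64/64 -13:78/72 -12:78/78 -11:82/84 -10:79/87 -9:77/89 -8:78/92 -7:78/92 -6:78/92 -5:74/93 -4:79/94 -3:77/96 -2:78/95 -1:74/96 0:75/95 1:78/95 2:78/95 3:77/96 4:77/96 5:79/97 6:76/97 7:77/99 8:77/99 9:80/99 10:79/100 11:78/102 12:79/100 13:78/101 14:78/101 15:75/99 16:14/93 17:98/158 18:123/224 19:118/238 20:117/239 21:116/239 22:120/234 23:118/211 24:118/211 25:79/200 26:48/228 27:29/241 28:31/240 29:51/209 30:50/152 31:49/135 32:48/132 33:48/132 34:50/133
0 -34:47/82 -33:44/81 -32:41/81 -31:43/88 -30:49/114 -29:50/149 -28:51/164 -27:54/164 -26:70/154 -25:100/151 -24:120/155 -23:124/160 -22:124/160 -21:124/164 -20:124/164 -19:124/164 -18:123/160 -17:119/143 -16:92/103 -15:8/65 -14:66/70 -13:77/76 -12:74/83 -11:74/89 -10:76/91 -9:76/91 -8:79/94 -7:75/95 -6:79/97 -5:78/98 -4:78/98 -3:77/99 -2:79/100 
[... 363 characters left out ...]
/90 -33:43/88 -32:46/84 -31:44/87 -30:48/111 -29:47/145 -28:49/160 -27:54/160 -26:71/154 -25:102/152 -24:121/158 -23:124/166 -22:124/169 -21:125/169 -20:124/163 -19:124/154 -18:120/142 -17:120/142 -16:112/116 -15:72/81 -14:33/62 -13:72/71 -12:72/78 -11:77/86 -10:76/90 -9:79/94 -8:80/96 -7:79/97 -6:77/100 -5:78/102 -4:79/103 -3:80/105 -2:80/105 -1:80/105 0:79/106 1:78/105 2:79/106 3:82/106 4:79/106 5:81/107 6:81/107 7:80/108 8:80/108 9:80/109 10:83/110 11:83/111 12:80/112 13:81/113 14:80/111 15:77/109 16:74/107 17:35/101 18:79/136 19:120/195 20:125/219 21:125/223 22:125/216 23:121/190 24:88/180 25:59/213 26:37/236 27:32/239 28:46/221 29:50/173 30:50/173 31:49/141 32:48/134 33:48/133 34:48/133
```

The stapler's silhouette is centred on its tray within 1 mm, at the right angle. Next is the tape measure; I back out before turning.

Run:
```python
from h import *
plan((480,-14,150,20),(416,55,150,88.6))
```

```text
t 6.1 at [593.3 -12.7 157.5] yaw 7.8 q6 1.41
{x:-0.750 y:-0.095 z:0.050 twist:-0.675}
{x:-0.741 y:-0.147 z:0.050 twist:-0.675}
{x:-0.729 y:-0.199 z:0.050 twist:-0.675}
--
{x:-0.061 y:-0.145 z:-0.000 twist:-0.953}
{x:-0.046 y:-0.150 z:-0.000 twist:-0.953}
{x:-0.031 y:-0.154 z:-0.000 twist:-0.953}
{x:-0.016 y:-0.156 z:-0.000 twist:-0.953}
{x:0.000 y:-0.157 z:-0.000 twist:-0.953}
{x:0.016 y:-0.156 z:-0.000 twist:-0.953}
{x:0.031 y:-0.154 z:-0.000 twist:-0.953}
{x:0.046 y:-0.150 z:-0.000 twist:-0.953}
{x:0.061 y:-0.145 z:-0.000 twist:-0.953}
{x:0.075 y:-0.138 z:-0.000 twist:-0.953}
{x:0.088 y:-0.130 z:-0.000 twist:-0.953}
{x:0.101 y:-0.120 z:-0.000 twist:-0.953}
--
```

Call:
servo_tool --plan '[{"x": -0.75, "y": -0.1, "z": 0.05, "twist": -0.68, "jaw": 91}, {"x": -0.74, "y": -0.15, "z": 0.05, "twist": -0.68, "jaw": 91}, {"x": -0.73, "y": -0.2, "z": 0.05, "twist": -0.68, "jaw": 91}, {"x": -0.06, "y": -0.15, "z": 0, "twist": -0.95, "jaw": 91}, {"x": -0.05, "y": -0.15, "z": 0, "twist": -0.95, "jaw": 91}]'

```text
time_s: 6.72
eef_pos: [0.4677, -0.0019, 0.149]
eef_rot: [-0.0, 0.962, 0.273, -0.001]
force: [-0.9, 0.3, 0.1]
gripper_width: 0.0911
gripper_force: 0.0
```

Call:
servo_tool --plan '[{"x": -0.03, "y": -0.15, "z": 0, "twist": -0.95, "jaw": 91}, {"x": -0.02, "y": -0.16, "z": 0, "twist": -0.95, "jaw": 91}, {"x": 0, "y": -0.16, "z": 0, "twist": -0.95, "jaw": 91}, {"x": 0.02, "y": -0.16, "z": 0, "twist": -0.95, "jaw": 91}, {"x": 0.03, "y": -0.15, "z": 0, "twist": -0.95, "jaw": 91}]'

```text
time_s: 7.35
eef_pos: [0.4412, 0.027, 0.149]
eef_rot: [-0.001, 0.865, 0.501, -0.001]
force: [-0.0, 0.0, 0.0]
gripper_width: 0.0909
gripper_force: 0.0
```

Call:
servo_tool --plan '[{"x": 0.05, "y": -0.15, "z": 0, "twist": -0.95, "jaw": 91}, {"x": 0.06, "y": -0.15, "z": 0, "twist": -0.95, "jaw": 91}, {"x": 0.08, "y": -0.14, "z": 0, "twist": -0.95, "jaw": 91}, {"x": 0.09, "y": -0.13, "z": 0, "twist": -0.96, "jaw": 91}, {"x": 0.1, "y": -0.12, "z": 0, "twist": -0.96, "jaw": 91}]'

```text
time_s: 7.98
eef_pos: [0.4143, 0.0562, 0.1491]
eef_rot: [-0.001, 0.714, 0.7, -0.001]
force: [0.7, -0.3, 0.1]
gripper_width: 0.0912
gripper_force: 0.0
```

Call:
servo_tool --plan '[{"x": 0, "y": 0, "z": 0, "twist": 0, "jaw": 91}, {"x": 0, "y": 0, "z": 0, "twist": 0, "jaw": 91}]'

```text
time_s: 8.22
eef_pos: [0.4154, 0.056, 0.1499]
eef_rot: [-0.0, 0.716, 0.698, -0.001]
force: [-0.3, -0.0, -0.4]
gripper_width: 0.0913
gripper_force: 0.0
```

Run:
```python
from h import *
c=cam("wrist","w4"); a=c["color"]
m=mask(c,(20,110,60),(36,255,255)); rects(c,m,.031,300,15);rects(c,m,.02,300,15)
m=mask(c,(0,0,0),(179,255,60)); print("black disc"); rects(c,m,.031,300,3)
plan((414,74,150,88.6))
```

```text
px [302 371] mm 434.2 -143.7 size 54.9 x 77.8 long-axis 178.6 deg
px [275 180] mm 413.0 76.0 size 59.3 x 67.2 long-axis 88.8 deg
px [302 371] mm 434.9 -154.2 size 57.0 x 80.8 long-axis 178.6 deg
px [275 180] mm 412.9 73.8 size 61.5 x 69.8 long-axis 88.8 deg
black disc
px [493 332] mm 652.2 -107.6 size 115.5 x 131.0 long-axis 88.4 deg
px [220 385] mm 410.4 -125.3 size 175.0 x 658.1 long-axis 178.0 deg
px [379 281] mm 516.6 -30.3 size 32.1 x 104.7 long-axis 116.5 deg
px [181 280] mm 310.2 -23.3 size 31.1 x 100.3 long-axis 59.7 deg
px [452 244] mm 585.4 7.0 size 15.7 x 117.4 long-axis 7.6 deg
px [276 180] mm 412.6 76.3 size 33.6 x 35.1 long-axis 178.5 deg
t 8.3 at [415.6  56.  150.1] yaw 88.5 q6 0.16
{x:0.359 y:-0.041 z:0.002 twist:-0.016}
--
```

View pics/w4.png

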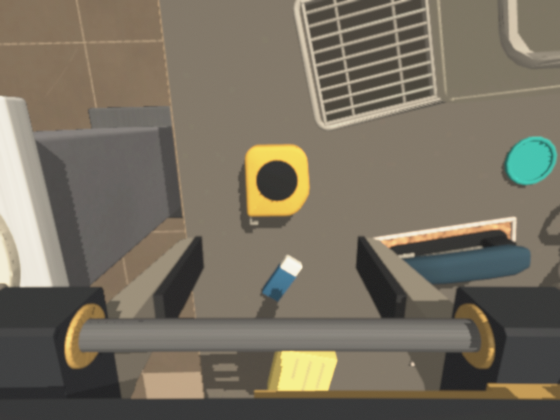

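The tape's case is centred at (276,180), with the lip toward the robot's right at (253,222). So own y is about heading 88.7, case centre (413,75.8).

Run:
```python
from h import *
plan((413,75.8,60,88.8),(413,75.8,6,88.8))
```

```text
t 8.3 at [415.6  56.  150.1] yaw 88.5 q6 0.16
{x:0.197 y:-0.031 z:0.901 twist:-0.025}
{x:0.197 y:-0.030 z:0.901 twist:-0.025}
--
{x:0.000 y:0.000 z:0.540 twist:-0.000}
{x:0.000 y:0.000 z:0.540 twist:-0.000}
--
```

Call:
servo_tool --plan '[{"x": 0.2, "y": -0.03, "z": 0.9, "twist": -0.03, "jaw": 91}, {"x": 0.2, "y": -0.03, "z": 0.9, "twist": -0.03, "jaw": 91}, {"x": 0, "y": 0, "z": 0.54, "twist": 0, "jaw": 91}, {"x": 0, "y": 0, "z": 0.4, "twist": 0, "jaw": 91}, {"x": 0, "y": 0, "z": 0.14, "twist": 0, "jaw": 91}]'

```text
time_s: 8.9
eef_pos: [0.4126, 0.076, 0.0055]
eef_rot: [-0.001, 0.714, 0.7, -0.001]
force: [-0.3, 1.3, -0.2]
gripper_width: 0.0908
gripper_force: 0.0
```

Call:
servo_tool --plan '[{"x": 0, "y": 0, "z": 0, "twist": 0, "jaw": 70}, {"x": 0, "y": 0, "z": 0, "twist": 0, "jaw": 50}, {"x": 0, "y": 0, "z": 0, "twist": 0, "jaw": 50}, {"x": 0, "y": 0, "z": 0, "twist": 0, "jaw": 50}, {"x": 0, "y": 0, "z": 0, "twist": 0, "jaw": 50}]'

```text
time_s: 9.52
eef_pos: [0.4136, 0.0763, 0.0072]
eef_rot: [0.0, 0.713, 0.701, 0.0]
force: [-1.3, -0.5, 7.5]
gripper_width: 0.0596
gripper_force: 25.0
```

Run:
```python
from h import *
t=np.radians(85.2); g=np.array([604.2,-376.1])+5*np.array([np.cos(t),np.sin(t)]); print(g)
plan((413,75.8,120,88.8),(*g,120,85.2),step=58)
```

```text
[ 604.61838922 -371.1175357 ]
t 9.5 at [413.6  76.3   7.2] yaw 89.0 q6 0.20
{x:-0.006 y:-0.006 z:-1.128 twist:0.014}
{x:-0.006 y:-0.006 z:-1.128 twist:0.014}
--
{x:-0.984 y:0.447 z:-0.000 twist:0.067}
{x:-0.981 y:0.453 z:-0.000 twist:0.067}
{x:-0.978 y:0.460 z:-0.000 twist:0.067}
{x:-0.974 y:0.467 z:-0.000 twist:0.067}
{x:-0.971 y:0.474 z:-0.000 twist:0.067}
{x:-0.968 y:0.481 z:-0.000 twist:0.067}
{x:-0.964 y:0.487 z:-0.000 twist:0.067}
{x:-0.961 y:0.494 z:-0.000 twist:0.067}
{x:-0.958 y:0.501 z:-0.000 twist:0.067}
--
```

Call:
servo_tool --plan '[{"x": 0, "y": 0, "z": -0.6, "twist": 0, "jaw": 50}, {"x": 0, "y": 0, "z": -0.9, "twist": 0.02, "jaw": 50}, {"x": 0, "y": 0, "z": -0.76, "twist": 0.02, "jaw": 50}, {"x": -0.98, "y": 0.45, "z": 0, "twist": 0.07, "jaw": 50}, {"x": -0.98, "y": 0.45, "z": 0, "twist": 0.07, "jaw": 50}]'

```text
time_s: 10.15
eef_pos: [0.4565, -0.0236, 0.1206]
eef_rot: [0.001, 0.719, 0.695, 0.001]
force: [0.5, 0.2, -0.9]
gripper_width: 0.0593
gripper_force: 24.9
```

Call:
servo_tool --plan '[{"x": -0.98, "y": 0.46, "z": 0, "twist": 0.07, "jaw": 50}, {"x": -0.97, "y": 0.47, "z": 0, "twist": 0.07, "jaw": 50}, {"x": -0.97, "y": 0.47, "z": 0, "twist": 0.07, "jaw": 50}, {"x": -0.97, "y": 0.48, "z": 0, "twist": 0.07, "jaw": 50}, {"x": -0.96, "y": 0.49, "z": 0, "twist": 0.07, "jaw": 50}]'

```text
time_s: 10.78
eef_pos: [0.5617, -0.2728, 0.1195]
eef_rot: [-0.0, 0.733, 0.68, -0.0]
force: [1.5, -0.2, -1.6]
gripper_width: 0.0596
gripper_force: 24.9
```

Call:
servo_tool --plan '[{"x": -0.96, "y": 0.49, "z": 0, "twist": 0.07, "jaw": 50}, {"x": -0.96, "y": 0.5, "z": 0, "twist": 0.07, "jaw": 50}, {"x": 0, "y": 0, "z": 0, "twist": 0, "jaw": 50}, {"x": 0, "y": 0, "z": 0, "twist": 0, "jaw": 50}, {"x": 0, "y": 0, "z": 0, "twist": 0, "jaw": 50}]'

```text
time_s: 11.4
eef_pos: [0.6029, -0.3693, 0.1194]
eef_rot: [-0.001, 0.737, 0.676, -0.0]
force: [0.1, -0.6, -1.3]
gripper_width: 0.0597
gripper_force: 24.9
```

Run:
```python
from h import *
c=cam("wrist","w5"); print(status.read_state()["gripper_width"])
print("cork");rects(c,mask(c,(5,70,90),(20,200,255)),.002,300)
plan((604.6,-371.1,50,85.2),(604.6,-371.1,9,85.2))
```

```text
0.05935720207589251
cork
px [369 392] mm 684.5 -600.6 size 22.6 x 426.7 long-axis 175.5 deg
px [414 335] mm 733.8 -532.3 size 24.4 x 83.2 long-axis 97.3 deg
px [144 335] mm 444.8 -506.9 size 26.8 x 84.7 long-axis 72.8 deg
px [277 240] mm 597.8 -412.8 size 117.6 x 170.3 long-axis 85.9 deg
px [444 196] mm 758.6 -378.4 size 104.5 x 113.5 long-axis 131.2 deg
px [267  58] mm 602.5 -243.1 size 39.8 x 40.8 long-axis 131.5 deg
t 11.4 at [ 603.1 -369.4  119.6] yaw 85.0 q6 -0.46
{x:-0.015 y:0.016 z:0.696 twist:-0.016}
{x:-0.015 y:0.016 z:0.696 twist:-0.016}
--
{x:0.000 y:0.000 z:0.820 twist:-0.000}
--
```

View pics/w5.png

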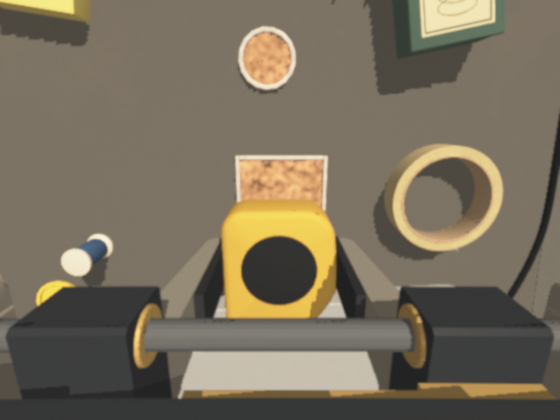

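The tape is straight over the measure tray, whose far edge runs from (237,157) to (326,157). Lowering.

Call:
servo_tool --plan '[{"x": -0.01, "y": 0.01, "z": 0.8, "twist": -0.02, "jaw": 50}, {"x": -0.01, "y": 0.01, "z": 0.8, "twist": -0.01, "jaw": 50}, {"x": 0, "y": 0, "z": 0.45, "twist": 0, "jaw": 50}, {"x": 0, "y": 0, "z": 0.12, "twist": 0, "jaw": 50}, {"x": 0, "y": 0, "z": 0, "twist": 0, "jaw": 50}]'

```text
time_s: 12.08
eef_pos: [0.6049, -0.3719, 0.0118]
eef_rot: [0.0, 0.736, 0.677, 0.0]
force: [0.3, 0.3, -1.4]
gripper_width: 0.0597
gripper_force: 24.9
```

Run:
```python
from h import *
plan((604,-370.8,8.5,85.2)); print(status.read_state()["force"])
```

```text
t 12.1 at [ 604.9 -371.9   11.8] yaw 85.1 q6 -0.47
{x:0.020 y:-0.019 z:0.066 twist:-0.009}
--
[ 0.25543085  0.31793835 -1.35979507]
```

Call:
servo_tool --plan '[{"x": 0.02, "y": -0.01, "z": 0.06, "twist": -0.01, "jaw": 50}, {"x": 0, "y": 0, "z": 0, "twist": 0, "jaw": 50}, {"x": 0, "y": 0, "z": 0, "twist": 0, "jaw": 80}, {"x": 0, "y": 0, "z": 0, "twist": 0, "jaw": 80}, {"x": 0, "y": 0, "z": 0, "twist": 0, "jaw": 80}]'

```text
time_s: 12.7
eef_pos: [0.604, -0.3708, 0.0082]
eef_rot: [0.0, 0.736, 0.677, 0.0]
force: [0.6, -0.6, 1.5]
gripper_width: 0.0798
gripper_force: 0.0
```

Call:
servo_tool --plan '[{"x": 0, "y": 0, "z": -0.5, "twist": 0, "jaw": 80}, {"x": 0, "y": 0, "z": -0.9, "twist": 0, "jaw": 80}, {"x": 0, "y": 0, "z": -0.9, "twist": 0, "jaw": 80}, {"x": 0, "y": 0, "z": -0.6, "twist": 0, "jaw": 80}, {"x": 0, "y": 0, "z": 0, "twist": 0, "jaw": 80}]'

```text
time_s: 13.32
eef_pos: [0.6054, -0.3716, 0.156]
eef_rot: [0.002, 0.736, 0.677, 0.001]
force: [-0.1, -0.5, -0.6]
gripper_width: 0.0801
gripper_force: 0.0
```

```bash
cat >> h.py <<'E'
def trayrect(c,lo=(0,0,160),hi=(25,140,255),z=.0045,amin=300):
    rects(c,mask(c,lo,hi),z,amin,3)
E
python3 - <<'E'
from h import *
c=cam("wrist","w6")
print("tape");rects(c,mask(c,(20,150,60),(36,255,255)),.033,800,15)
print("tray");rects(c,mask(c,(0,0,170),(19,160,255)),.0045,300,3)
plan((411,-43,150,56))
cv2.imwrite("pics/w6c.png",cv2.resize(c["color"][100:300,190:360,::-1],None,fx=2.9,fy=2.9))
E
```

```text
tape
px [ 77 277] mm 389.0 -433.5 size 26.4 x 44.9 long-axis 174.8 deg
px [276 198] mm 604.8 -370.5 size 57.7 x 66.4 long-axis 85.2 deg
tray
px [534 389] mm 908.5 -657.5 size 15.9 x 65.4 long-axis 175.7 deg
px [274 365] mm 582.6 -588.9 size 26.4 x 309.1 long-axis 177.8 deg
px [326 306] mm 645.9 -514.6 size 39.6 x 95.2 long-axis 6.9 deg
px [257 283] mm 567.2 -475.8 size 21.2 x 114.5 long-axis 0.2 deg
px [424 188] mm 758.8 -380.3 size 85.1 x 85.1 long-axis 94.5 deg
px [277 190] mm 603.4 -375.0 size 85.3 x 102.1 long-axis 85.0 deg
px [265  62] mm 602.7 -243.1 size 47.7 x 47.8 long-axis 85.2 deg
t 13.4 at [ 604.3 -371.   153.8] yaw 85.2 q6 -0.47
{x:0.777 y:-0.550 z:0.009 twist:0.608}
{x:0.740 y:-0.599 z:0.009 twist:0.608}
{x:0.700 y:-0.645 z:0.009 twist:0.608}
{x:0.658 y:-0.688 z:0.009 twist:0.608}
{x:0.613 y:-0.728 z:0.009 twist:0.608}
{x:0.565 y:-0.766 z:0.009 twist:0.608}
{x:0.515 y:-0.800 z:0.009 twist:0.608}
{x:0.463 y:-0.831 z:0.009 twist:0.608}
--
```

View pics/w6c.png

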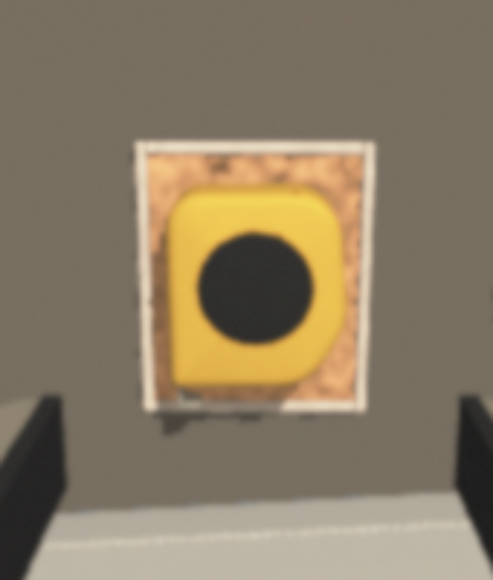

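The tape is flat inside the rim, within 1 mm of centre and aligned. Now the eraser.

Call:
servo_tool --plan '[{"x": 0.78, "y": -0.55, "z": 0.01, "twist": 0.61, "jaw": 80}, {"x": 0.74, "y": -0.6, "z": 0.01, "twist": 0.61, "jaw": 80}, {"x": 0.7, "y": -0.65, "z": 0.01, "twist": 0.61, "jaw": 80}, {"x": 0.66, "y": -0.69, "z": 0.01, "twist": 0.61, "jaw": 80}, {"x": 0.61, "y": -0.73, "z": 0.01, "twist": 0.61, "jaw": 80}]'

```text
time_s: 14.0
eef_pos: [0.4806, -0.1638, 0.1487]
eef_rot: [-0.001, 0.835, 0.55, -0.001]
force: [0.7, 0.6, 0.3]
gripper_width: 0.0799
gripper_force: 0.0
```

Call:
servo_tool --plan '[{"x": 0.57, "y": -0.77, "z": 0.01, "twist": 0.61, "jaw": 80}, {"x": 0.52, "y": -0.8, "z": 0.01, "twist": 0.61, "jaw": 80}, {"x": 0.46, "y": -0.83, "z": 0.01, "twist": 0.61, "jaw": 80}, {"x": 0, "y": 0, "z": 0, "twist": 0, "jaw": 80}, {"x": 0, "y": 0, "z": 0, "twist": 0, "jaw": 80}]'

```text
time_s: 14.62
eef_pos: [0.4102, -0.0421, 0.1484]
eef_rot: [-0.0, 0.883, 0.469, -0.0]
force: [0.4, -0.9, -0.2]
gripper_width: 0.08
gripper_force: 0.0
```

Run:
```python
from h import *
c=cam("wrist","w7")
print("blue");rects(c,mask(c,(95,100,40),(125,255,255)),.012,200)
print("white");rects(c,mask(c,(0,0,170),(179,60,255)),.012,60,1)
m=mask(c,(95,100,40),(125,255,255))|mask(c,(0,0,170),(179,60,255))
print("both");rects(c,m,.012,300,5)
plan((411,-43,150,56))
cv2.imwrite("pics/w7c.png",cv2.resize(c["color"][100:300,180:380,::-1],None,fx=2.5,fy=2.5))
```

```text
blue
px [282 198] mm 411.6 -44.5 size 19.5 x 34.6 long-axis 55.7 deg
white
px [531 247] mm 599.2 -236.3 size 47.9 x 48.4 long-axis 146.1 deg
px [ 25 258] mm 136.4 57.3 size 69.9 x 107.8 long-axis 88.8 deg
px [282 172] mm 426.0 -22.9 size 15.1 x 21.0 long-axis 146.0 deg
px [488 162] mm 598.1 -128.9 size 45.6 x 73.4 long-axis 74.5 deg
px [500  36] mm 651.6 -30.4 size 6.4 x 31.3 long-axis 13.8 deg
px [391  60] mm 567.6 10.3 size 35.9 x 122.9 long-axis 23.7 deg
px [219   6] mm 460.5 127.5 size 11.4 x 33.6 long-axis 146.1 deg
both
px [531 247] mm 599.2 -236.3 size 47.9 x 48.4 long-axis 146.1 deg
px [ 25 258] mm 136.4 57.3 size 69.9 x 107.8 long-axis 88.8 deg
px [282 189] mm 416.0 -37.7 size 21.0 x 50.7 long-axis 56.0 deg
px [488 162] mm 598.1 -128.9 size 45.6 x 73.4 long-axis 74.5 deg
px [391  60] mm 567.6 10.3 size 35.9 x 122.9 long-axis 23.7 deg
px [219   5] mm 460.5 127.5 size 11.4 x 33.6 long-axis 146.1 deg
t 14.7 at [410.6 -42.4 148.6] yaw 55.9 q6 0.49
{x:-0.005 y:0.013 z:-0.029 twist:-0.010}
--
```

View pics/w7c.png

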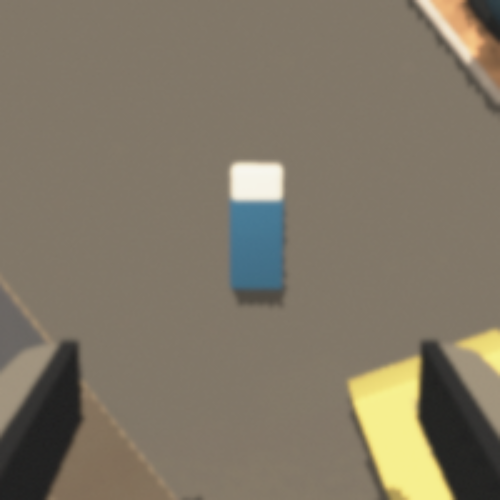

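The eraser lies at crop (257,226), measured (416,-37.7), axis 56°.

Run:
```python
from h import *
plan((416,-37.7,60,56),(416,-37.7,5,56))
```

```text
t 14.7 at [410.6 -42.4 148.6] yaw 55.9 q6 0.49
{x:0.069 y:0.018 z:0.886 twist:-0.005}
{x:0.069 y:0.018 z:0.886 twist:-0.005}
--
{x:0.000 y:0.000 z:0.550 twist:0.000}
{x:0.000 y:0.000 z:0.550 twist:0.000}
--
```

Call:
servo_tool --plan '[{"x": 0.07, "y": 0.02, "z": 0.88, "twist": -0.01, "jaw": 50}, {"x": 0.07, "y": 0.02, "z": 0.88, "twist": 0, "jaw": 50}, {"x": 0, "y": 0, "z": 0.6, "twist": 0, "jaw": 50}, {"x": 0, "y": 0, "z": 0.38, "twist": 0, "jaw": 50}, {"x": 0, "y": 0, "z": 0.12, "twist": 0, "jaw": 50}]' --squeeze 10

```text
time_s: 15.3
eef_pos: [0.4155, -0.0381, 0.0047]
eef_rot: [-0.001, 0.883, 0.469, -0.001]
force: [-0.2, -0.8, 0.9]
gripper_width: 0.0502
gripper_force: 0.0
```

Call:
servo_tool --plan '[{"x": 0, "y": 0, "z": 0, "twist": 0, "jaw": 30}, {"x": 0, "y": 0, "z": 0, "twist": 0, "jaw": 12}, {"x": 0, "y": 0, "z": 0, "twist": 0, "jaw": 12}, {"x": 0, "y": 0, "z": 0, "twist": 0, "jaw": 12}]'

```text
time_s: 15.8
eef_pos: [0.4165, -0.0374, 0.0067]
eef_rot: [0.0, 0.883, 0.469, 0.001]
force: [0.6, -0.8, 5.5]
gripper_width: 0.0205
gripper_force: 10.0
```

Run:
```python
from h import *
plan((416,-37.7,100,56),(602.2,-132.9,100,74.4),step=55)
```

```text
t 15.8 at [416.5 -37.4   6.7] yaw 56.0 q6 0.50
{x:-0.005 y:-0.003 z:-0.933 twist:-0.001}
{x:-0.005 y:-0.003 z:-0.933 twist:-0.001}
--
{x:0.126 y:1.038 z:-0.000 twist:-0.767}
{x:0.042 y:1.045 z:-0.000 twist:-0.767}
{x:-0.042 y:1.045 z:-0.000 twist:-0.767}
{x:-0.125 y:1.038 z:-0.000 twist:-0.767}
--
```

Call:
servo_tool --plan '[{"x": 0, "y": 0, "z": -0.6, "twist": 0, "jaw": 12}, {"x": 0, "y": 0, "z": -0.9, "twist": 0, "jaw": 12}, {"x": 0, "y": 0, "z": -0.37, "twist": 0, "jaw": 12}]'

```text
time_s: 16.18
eef_pos: [0.417, -0.0374, 0.1018]
eef_rot: [0.001, 0.883, 0.469, 0.001]
force: [-0.4, 0.1, -0.2]
gripper_width: 0.0208
gripper_force: 10.0
```

Call:
servo_tool --plan '[{"x": 0.1, "y": 0.83, "z": 0, "twist": -0.61, "jaw": 12}, {"x": 0.05, "y": 0.84, "z": 0, "twist": -0.61, "jaw": 12}, {"x": 0, "y": 0.84, "z": 0, "twist": -0.61, "jaw": 12}, {"x": -0.06, "y": 0.83, "z": 0, "twist": -0.62, "jaw": 12}, {"x": -0.11, "y": 0.83, "z": 0, "twist": -0.62, "jaw": 12}]'

```text
time_s: 16.8
eef_pos: [0.6035, -0.1329, 0.0997]
eef_rot: [-0.0, 0.796, 0.605, 0.0]
force: [-0.1, -0.4, 0.7]
gripper_width: 0.0209
gripper_force: 10.0
```

Call:
servo_tool --plan '[{"x": 0, "y": 0, "z": 0, "twist": 0, "jaw": 12}, {"x": 0, "y": 0, "z": 0, "twist": 0, "jaw": 12}]'

```text
time_s: 17.05
eef_pos: [0.6012, -0.1319, 0.0991]
eef_rot: [-0.001, 0.797, 0.604, -0.001]
force: [-0.6, -0.1, -0.3]
gripper_width: 0.0205
gripper_force: 10.0
```

Run:
```python
from h import *
plan((602.2,-132.9,50,74.4),(602.2,-132.9,9,74.4)); print(status.read_state()["gripper_width"])
```

```text
t 17.1 at [ 601.2 -131.9   99.1] yaw 74.3 q6 0.05
{x:-0.014 y:0.025 z:0.983 twist:-0.010}
--
{x:0.000 y:0.000 z:0.820 twist:-0.000}
--
0.02048912281967697
```

Call:
servo_tool --plan '[{"x": -0.01, "y": 0.02, "z": 0.8, "twist": -0.01, "jaw": 12}, {"x": 0, "y": 0, "z": 0.6, "twist": 0, "jaw": 12}, {"x": 0, "y": 0, "z": 0.3, "twist": 0, "jaw": 12}, {"x": 0, "y": 0, "z": 0.1, "twist": 0, "jaw": 12}, {"x": 0, "y": 0, "z": 0, "twist": 0, "jaw": 12}]'

```text
time_s: 17.68
eef_pos: [0.6035, -0.133, 0.0102]
eef_rot: [0.0, 0.796, 0.605, 0.0]
force: [0.3, -0.2, -0.2]
gripper_width: 0.0209
gripper_force: 10.0
```

Run:
```python
from h import *
plan((602.2,-132.9,8,74.4)); print(status.read_state()["force"])
```

```text
t 17.7 at [ 603.5 -133.    10.2] yaw 74.5 q6 0.05
{x:-0.005 y:-0.026 z:0.043 twist:0.009}
--
[ 0.27954518 -0.18757664 -0.23984806]
```

Call:
servo_tool --plan '[{"x": 0, "y": -0.02, "z": 0.04, "twist": 0, "jaw": 12}, {"x": 0, "y": 0, "z": 0, "twist": 0, "jaw": 12}, {"x": 0, "y": 0, "z": 0, "twist": 0, "jaw": 40}, {"x": 0, "y": 0, "z": 0, "twist": 0, "jaw": 40}, {"x": 0, "y": 0, "z": 0, "twist": 0, "jaw": 40}]'

```text
time_s: 18.3
eef_pos: [0.6022, -0.1328, 0.0075]
eef_rot: [-0.0, 0.796, 0.605, -0.0]
force: [0.7, 0.1, 0.4]
gripper_width: 0.0398
gripper_force: 0.0
```

Call:
servo_tool --plan '[{"x": 0, "y": 0, "z": -0.5, "twist": 0, "jaw": 40}, {"x": 0, "y": 0, "z": -0.9, "twist": 0, "jaw": 40}, {"x": 0, "y": 0, "z": -0.9, "twist": 0, "jaw": 80}, {"x": 0, "y": 0, "z": -0.5, "twist": 0, "jaw": 80}, {"x": 0, "y": 0, "z": 0, "twist": 0, "jaw": 80}]'

```text
time_s: 18.92
eef_pos: [0.6037, -0.1331, 0.1496]
eef_rot: [0.001, 0.796, 0.605, 0.001]
force: [0.8, -0.4, -0.3]
gripper_width: 0.0678
gripper_force: 0.0
```

Run:
```python
from h import *
c=cam("wrist","w8")
m=mask(c,(95,100,40),(125,255,255)); print("blue");rects(c,m,.014,200)
print("tray");rects(c,mask(c,(0,0,160),(22,160,255)),.0045,300,3)
h=cv2.imwrite("pics/w8c.png",cv2.resize(c["color"][130:270,200:360,::-1],None,fx=3,fy=3))
plan((416,-397.5,150,16))
```

```text
blue
px [278 204] mm 600.1 -140.4 size 18.5 x 33.0 long-axis 74.8 deg
tray
px [494 388] mm 796.5 -449.9 size 21.8 x 154.6 long-axis 164.8 deg
px [349 369] mm 618.2 -372.4 size 57.7 x 76.4 long-axis 85.9 deg
px [305 285] mm 603.4 -242.5 size 49.2 x 49.7 long-axis 124.1 deg
px [278 194] mm 601.8 -132.8 size 47.2 x 75.1 long-axis 74.4 deg
px [241  59] mm 593.4 -12.9 size 58.4 x 153.0 long-axis 7.6 deg
px [444  42] mm 781.2 -33.6 size 71.5 x 106.6 long-axis 160.5 deg
t 19.0 at [ 602.6 -132.9  147.8] yaw 74.5 q6 0.05
{x:-0.610 y:-0.218 z:-0.004 twist:0.974}
{x:-0.629 y:-0.154 z:-0.004 twist:0.974}
{x:-0.641 y:-0.090 z:-0.004 twist:0.974}
{x:-0.647 y:-0.024 z:-0.004 twist:0.974}
{x:-0.646 y:0.042 z:-0.004 twist:0.974}
{x:-0.639 y:0.108 z:-0.004 twist:0.974}
{x:-0.624 y:0.172 z:-0.004 twist:0.974}
{x:-0.603 y:0.235 z:-0.004 twist:0.974}
{x:-0.576 y:0.295 z:-0.004 twist:0.974}
{x:-0.543 y:0.352 z:-0.004 twist:0.974}
--
```

View pics/w8c.png

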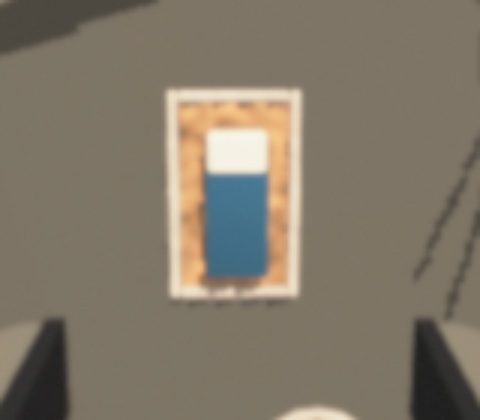

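The eraser sits at crop (237,202), centred in its tray to under 1 mm. Now the spool, turned so that the gripper body stays clear of the printer.

Run:
```python
from h import *
plan((421,-398,150,95))
```

```text
t 19.0 at [ 602.6 -132.9  147.8] yaw 74.5 q6 0.05
{x:-0.869 y:-0.297 z:-0.006 twist:-0.489}
{x:-0.853 y:-0.341 z:-0.006 twist:-0.489}
{x:-0.834 y:-0.384 z:-0.006 twist:-0.489}
{x:-0.813 y:-0.426 z:-0.006 twist:-0.489}
{x:-0.790 y:-0.467 z:-0.006 twist:-0.489}
{x:-0.765 y:-0.507 z:-0.006 twist:-0.489}
{x:-0.738 y:-0.546 z:-0.006 twist:-0.489}
--
```

Call:
servo_tool --plan '[{"x": -0.87, "y": -0.3, "z": -0.01, "twist": -0.49, "jaw": 60}, {"x": -0.85, "y": -0.34, "z": -0.01, "twist": -0.49, "jaw": 60}, {"x": -0.83, "y": -0.38, "z": -0.01, "twist": -0.49, "jaw": 60}, {"x": -0.81, "y": -0.43, "z": -0.01, "twist": -0.49, "jaw": 60}, {"x": -0.79, "y": -0.47, "z": 0, "twist": -0.49, "jaw": 60}]'

```text
time_s: 19.6
eef_pos: [0.4707, -0.3222, 0.1476]
eef_rot: [-0.001, 0.712, 0.702, -0.0]
force: [1.1, -1.3, -0.1]
gripper_width: 0.0599
gripper_force: 0.0
```

Call:
servo_tool --plan '[{"x": -0.77, "y": -0.51, "z": 0, "twist": -0.49, "jaw": 60}, {"x": -0.74, "y": -0.55, "z": 0, "twist": -0.49, "jaw": 60}, {"x": 0, "y": 0, "z": 0, "twist": 0, "jaw": 60}, {"x": 0, "y": 0, "z": 0, "twist": 0, "jaw": 60}]'

```text
time_s: 20.1
eef_pos: [0.4198, -0.397, 0.1482]
eef_rot: [-0.001, 0.676, 0.737, 0.0]
force: [0.9, 0.3, 0.5]
gripper_width: 0.0599
gripper_force: 0.0
```

Run:
```python
from h import *
c=cam("wrist","w9")
m=mask(c,(8,8,150),(30,90,255));m[:,:200]=0;m[:,360:]=0;m[280:]=0
print("spool top");rects(c,m,.04,100,1)
plan((421,-398,60,95),(421,-398,4,95))
cv2.imwrite("pics/w9c.png",cv2.resize(c["color"][100:300,180:380,::-1],None,fx=2.2,fy=2.2))
```

```text
spool top
px [281 202] mm 420.2 -394.7 size 25.2 x 34.6 long-axis 95.0 deg
t 20.1 at [ 420.3 -396.8  148.5] yaw 95.0 q6 -0.85
{x:-0.013 y:0.006 z:0.885 twist:0.001}
{x:-0.013 y:0.006 z:0.885 twist:0.001}
--
{x:0.000 y:0.000 z:0.560 twist:0.000}
{x:0.000 y:0.000 z:0.560 twist:0.000}
--
```

View pics/w9c.png

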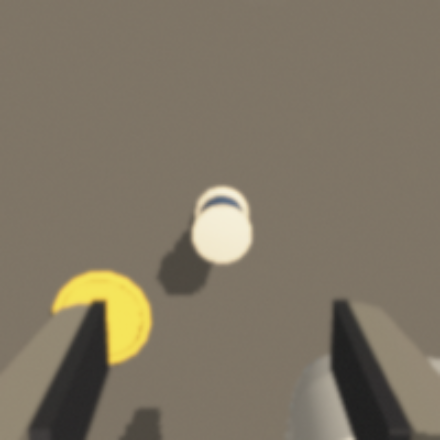

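Run:
```python
from h import *
c=cam("wrist")
print(cast(c,[(280.9,206.4)],.04),cast(c,[(280.7,197.0)],.007))
print(cast(c,[(316,280),(330,262),(360,262)],.1),cast(c,[(330,262)],.15))
c=cam("top"); m=mask(c,(8,8,150),(30,90,255));m[:,:380]=0;m[:,405:]=0;m[:255]=0;m[275:]=0
rects(c,m,.04,20,1)
```

```text
[[ 0.42139753 -0.39848963  0.04      ]] [[ 0.42122384 -0.39765844  0.007     ]]
[[ 0.45239666 -0.43893248  0.1       ]
 [ 0.46129738 -0.42268805  0.1       ]
 [ 0.48425518 -0.42063182  0.1       ]] [[ 0.45038894 -0.39938967  0.15      ]]
px [395 266] mm 416.2 -386.9 size 48.3 x 62.3 long-axis 88.3 deg
```

The spool's top flange (crop 222,234) and bottom flange both give (421.3,-398.2), so it is upright.

Call:
servo_tool --plan '[{"x": -0.01, "y": 0.01, "z": 0.88, "twist": 0, "jaw": 60}, {"x": -0.02, "y": 0.01, "z": 0.88, "twist": 0, "jaw": 60}, {"x": 0, "y": 0, "z": 0.6, "twist": 0, "jaw": 60}, {"x": 0, "y": 0, "z": 0.4, "twist": 0, "jaw": 60}, {"x": 0, "y": 0, "z": 0.12, "twist": 0, "jaw": 60}]' --squeeze 10

```text
time_s: 20.88
eef_pos: [0.4214, -0.3979, 0.0043]
eef_rot: [-0.001, 0.675, 0.738, 0.0]
force: [0.3, -0.3, -0.0]
gripper_width: 0.0606
gripper_force: 0.0
```

Call:
servo_tool --plan '[{"x": 0, "y": 0, "z": 0, "twist": 0, "jaw": 40}, {"x": 0, "y": 0, "z": 0, "twist": 0, "jaw": 15}, {"x": 0, "y": 0, "z": 0, "twist": 0, "jaw": 15}, {"x": 0, "y": 0, "z": 0, "twist": 0, "jaw": 15}, {"x": 0, "y": 0, "z": 0, "twist": 0, "jaw": 15}]'

```text
time_s: 21.5
eef_pos: [0.4216, -0.3995, 0.006]
eef_rot: [0.0, 0.675, 0.737, -0.0]
force: [-0.5, -0.5, 2.8]
gripper_width: 0.0225
gripper_force: 10.0
```

Run:
```python
from h import *
plan((421,-398,110,95),(603.6,-243.6,110,95))
```

```text
t 21.5 at [ 421.6 -399.5    6. ] yaw 95.0 q6 -0.85
{x:0.011 y:-0.003 z:-0.693 twist:0.001}
{x:0.011 y:-0.003 z:-0.693 twist:0.001}
{x:0.011 y:-0.003 z:-0.693 twist:0.001}
--
{x:0.552 y:0.781 z:-0.000 twist:0.000}
{x:0.552 y:0.781 z:-0.000 twist:0.000}
{x:0.552 y:0.781 z:-0.000 twist:0.000}
{x:0.552 y:0.781 z:-0.000 twist:0.000}
{x:0.552 y:0.781 z:-0.000 twist:0.000}
--
```

Call:
servo_tool --plan '[{"x": 0, "y": 0, "z": -0.5, "twist": 0, "jaw": 15}, {"x": 0, "y": 0, "z": -0.9, "twist": 0, "jaw": 15}, {"x": 0, "y": 0, "z": -0.7, "twist": 0, "jaw": 15}, {"x": 0.55, "y": 0.78, "z": 0, "twist": 0, "jaw": 15}, {"x": 0.55, "y": 0.78, "z": 0, "twist": 0, "jaw": 15}]'

```text
time_s: 22.12
eef_pos: [0.4951, -0.3375, 0.1114]
eef_rot: [0.001, 0.676, 0.737, 0.0]
force: [0.0, -0.7, -0.4]
gripper_width: 0.0219
gripper_force: 10.0
```

Call:
servo_tool --plan '[{"x": 0.55, "y": 0.78, "z": 0, "twist": 0, "jaw": 15}, {"x": 0.55, "y": 0.78, "z": 0, "twist": 0, "jaw": 15}, {"x": 0.55, "y": 0.78, "z": 0, "twist": 0, "jaw": 15}, {"x": 0, "y": 0, "z": 0, "twist": 0, "jaw": 15}, {"x": 0, "y": 0, "z": 0, "twist": 0, "jaw": 15}]'

```text
time_s: 22.75
eef_pos: [0.6029, -0.2452, 0.1102]
eef_rot: [-0.0, 0.675, 0.738, -0.0]
force: [-0.3, 0.4, -0.8]
gripper_width: 0.0229
gripper_force: 10.0
```

Run:
```python
from h import *
c=cam("wrist","w10")
rects(c,mask(c,(0,0,160),(22,160,255)),.0045,300,3)
plan((603.1,-243.7,50,95),(603.1,-243.7,8,95)); print(status.read_state()["gripper_width"])
```

```text
px [398 386] mm 750.7 -436.2 size 11.5 x 117.5 long-axis 179.5 deg
px [284 285] mm 609.3 -329.8 size 45.0 x 72.1 long-axis 100.1 deg
px [279 213] mm 604.3 -250.5 size 48.8 x 65.1 long-axis 102.5 deg
px [291  72] mm 601.8 -132.9 size 46.8 x 74.1 long-axis 74.4 deg
t 22.8 at [ 602.6 -245.7  110.3] yaw 95.0 q6 -0.48
{x:0.019 y:0.006 z:0.603 twist:0.001}
{x:0.019 y:0.006 z:0.603 twist:0.001}
--
{x:0.000 y:0.000 z:0.840 twist:0.000}
--
0.022306188649768056
```

View pics/w10.png

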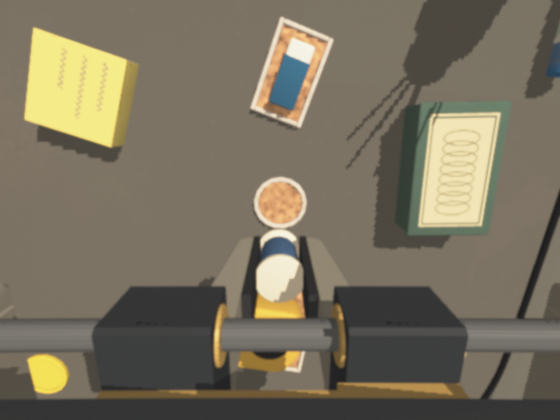

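The spool hangs upright between the fingers at (280,270), with the round tray ahead at (280,203) as the camera's angle would have it.

Call:
servo_tool --plan '[{"x": 0.02, "y": 0.01, "z": 0.8, "twist": 0, "jaw": 15}, {"x": 0.02, "y": 0.01, "z": 0.7, "twist": 0, "jaw": 15}, {"x": 0, "y": 0, "z": 0.38, "twist": 0, "jaw": 15}, {"x": 0, "y": 0, "z": 0.12, "twist": 0, "jaw": 15}, {"x": 0, "y": 0, "z": 0, "twist": 0, "jaw": 15}]'

```text
time_s: 23.42
eef_pos: [0.6046, -0.2436, 0.0111]
eef_rot: [0.0, 0.676, 0.737, 0.0]
force: [-0.7, -0.2, 0.8]
gripper_width: 0.0224
gripper_force: 10.0
```

Run:
```python
from h import *
plan((603.1,-243.7,7,95)); print(status.read_state()["force"])
c=cam("wrist","w11"); rects(c,mask(c,(0,0,150),(22,200,255)),.0045,100,3)
```

```text
t 23.4 at [ 604.6 -243.6   11.1] yaw 95.0 q6 -0.47
{x:0.000 y:-0.030 z:0.081 twist:0.000}
--
[-0.66073147 -0.2359384   0.82340177]
px [324 391] mm 644.7 -346.9 size 7.8 x 28.6 long-axis 179.3 deg
px [437 386] mm 724.1 -333.1 size 21.6 x 119.7 long-axis 177.6 deg
px [304 371] mm 628.6 -332.6 size 11.3 x 15.8 long-axis 166.5 deg
px [267 366] mm 602.9 -336.0 size 21.3 x 37.8 long-axis 175.0 deg
px [219 335] mm 569.8 -310.4 size 7.6 x 48.2 long-axis 88.0 deg
px [279 278] mm 605.5 -263.9 size 28.7 x 32.9 long-axis 95.0 deg
px [277 229] mm 602.4 -230.3 size 25.0 x 46.1 long-axis 178.2 deg
px [291  64] mm 601.2 -135.0 size 46.6 x 70.0 long-axis 74.4 deg
```

Call:
servo_tool --plan '[{"x": 0, "y": -0.02, "z": 0.07, "twist": 0, "jaw": 15}, {"x": 0, "y": 0, "z": 0, "twist": 0, "jaw": 15}, {"x": 0, "y": 0, "z": 0, "twist": 0, "jaw": 15}]'

```text
time_s: 23.85
eef_pos: [0.6041, -0.2435, 0.0079]
eef_rot: [0.001, 0.675, 0.737, 0.0]
force: [0.5, 0.2, 5.0]
gripper_width: 0.0226
gripper_force: 10.0
```

Call:
servo_tool --plan '[{"x": 0, "y": 0, "z": 0, "twist": 0, "jaw": 24}, {"x": 0, "y": 0, "z": 0, "twist": 0, "jaw": 30}, {"x": 0, "y": 0, "z": 0, "twist": 0, "jaw": 45}, {"x": 0, "y": 0, "z": 0, "twist": 0, "jaw": 45}, {"x": 0, "y": 0, "z": 0, "twist": 0, "jaw": 45}]'

```text
time_s: 24.48
eef_pos: [0.6034, -0.2431, 0.007]
eef_rot: [-0.0, 0.675, 0.737, -0.0]
force: [-0.1, -0.5, 0.5]
gripper_width: 0.0451
gripper_force: 0.0
```

Call:
servo_tool --plan '[{"x": 0, "y": 0, "z": -0.4, "twist": 0, "jaw": 45}, {"x": 0, "y": 0, "z": -0.9, "twist": 0, "jaw": 45}, {"x": 0, "y": 0, "z": -0.9, "twist": 0, "jaw": 60}, {"x": 0, "y": 0, "z": -0.7, "twist": 0, "jaw": 80}, {"x": 0, "y": 0, "z": 0, "twist": 0, "jaw": 80}]'

```text
time_s: 25.1
eef_pos: [0.6056, -0.2441, 0.1569]
eef_rot: [0.003, 0.675, 0.737, 0.001]
force: [0.1, 0.8, 0.3]
gripper_width: 0.0731
gripper_force: 0.0
```

Run:
```python
from h import *
plan((603.1,-243.7,150,95))
c=cam("wrist","w12"); a=c["color"]
rects(c,mask(c,(0,0,150),(22,200,255)),.0045,100,3)
cv2.imwrite("pics/w12c.png",np.hstack([cv2.resize(a[130:270,200:360,::-1],(400,350)),cv2.resize(cam("top")["color"][140:300,200:420,::-1],(400,350))]))
```

```text
t 25.1 at [ 605.6 -244.1  156.9] yaw 95.0 q6 -0.47
{x:0.011 y:-0.049 z:0.138 twist:0.005}
--
px [497 387] mm 909.1 -473.4 size 14.0 x 127.8 long-axis 180.0 deg
px [281 380] mm 635.7 -484.2 size 62.2 x 327.6 long-axis 4.4 deg
px [112 336] mm 420.5 -439.0 size 18.0 x 90.1 long-axis 80.2 deg
px [412 283] mm 769.6 -337.1 size 11.5 x 43.2 long-axis 140.1 deg
px [264 287] mm 604.8 -360.0 size 75.2 x 86.3 long-axis 175.2 deg
px [276 191] mm 603.4 -242.2 size 47.5 x 49.7 long-axis 145.6 deg
px [425 161] mm 754.4 -200.7 size 57.5 x 99.6 long-axis 96.0 deg
px [285  80] mm 601.8 -132.9 size 47.1 x 74.5 long-axis 74.4 deg
px [524  18] mm 815.6 -62.9 size 9.0 x 33.6 long-axis 101.2 deg
px [458   3] mm 752.2 -54.9 size 7.1 x 33.4 long-axis 4.8 deg
```

View pics/w12c.png

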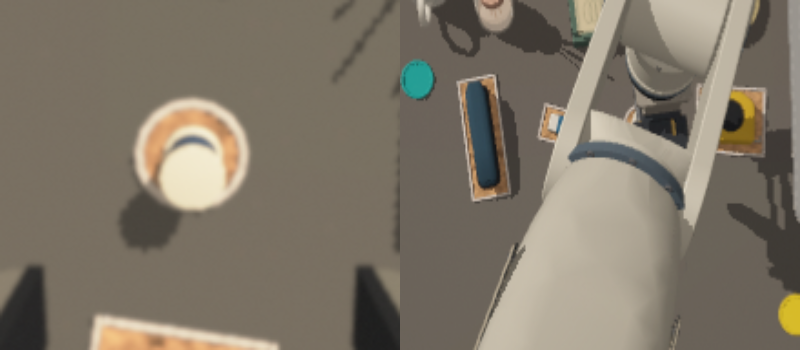

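The spool stands upright in its tray: top flange at px (277,201), tray centre about (276,191). A quick numeric check comes before handing in.

Run:
```python
from h import *
from rig import hand_in
c=cam("wrist"); P=cast(c,[(276.8,200.8)],.042)[0]*1000; Q=cast(c,[(276.5,191.5)],.0045)[0]*1000
print(P,Q,status.read_state()["force"])
if np.linalg.norm((P-Q)[:2])<3.5: print(hand_in())
```

```text
[ 600.59536419 -240.72778931   42.        ] [ 599.98179487 -240.53815673    4.5       ] [ 0.6676597   0.05221293 -0.46940428]
the job is handed in; nothing more can be done
None
```

The stapler, tape measure, eraser and spool are each in their own tray, flat on the cork and within about 1 mm of centre by camera; the spool is upright, the note block was left untouched, and the job is handed in at about 25 s.

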